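Set out the bench for making up a standard

TASK

Set out the bench for making up a standard on the white tray with the three round pockets: stand the beaker in the end pocket nearer to the tip box, the black-capped bottle in the end pocket at the far side, and the flask in the middle pocket between them, and lay the timer face up in the middle of the lid on top of the tip box. Each vessel stands upright and centred in its pocket, and none may be tipped over on the way.

Things in the scene. Friction and masses are not known exactly. Their poses are not given: they have to be found in the camera images.
- tray: Fixed white plastic tray with a straight row of three equal round pockets, 100 x 276 x 12 mm, flat on the counter. Origin at the centre of its underside; x across the tray, y along the row, z up. Pockets are 80 mm wide and 7 mm deep, with centres at y = +88, 0 and -88 mm (x = 0); their floors are 5 mm and the tray's top 12 mm above the origin.
- tip_box: Fixed pipette tip box, blue with a closed clear lid, 85 x 116 x 64 mm, standing on the counter beyond one end of the tray (left or right varies). Origin at the centre of its underside; its long side lies along y; the flat lid top is 64 mm above the origin. The lid stays shut.
- bottle: Loose plastic bottle with a black screw cap, 105 mm tall, 0.16 kg nominal, standing upright. Body 54 mm in diameter up to about 80 mm; cap 32 mm in diameter from 90 to 105 mm. Origin at the centre of its underside, z up along its axis.
- flask: Loose glass volumetric flask with a round belly, slim neck and green stopper, 172 mm tall, 0.09 kg nominal, standing upright. Belly 62 mm wide up to 76 mm; neck about 18 mm in diameter from 80 to 152 mm; stopper 20 mm in diameter above. Origin at the centre of its underside, z up along its axis.
- beaker: Loose clear glass beaker, open at the top, 56 mm in diameter and 70 mm tall, 0.045 kg nominal, standing upright. Origin at the centre of its underside, z up along its axis.
- timer: Loose white digital bench timer, 62 (along x) x 66 (along y) x 18 mm, 0.06 kg nominal, lying flat with its display up; its straight sides are 16 mm high. Origin at the centre of its underside, z up.
Things that resemble listed ones, but are neither listed nor needed, are in the scene too. There is more than one size of the timer; the job needs the smaller. Of the things like the bottle, leave any that is turquoise; of the rest the smaller one is meant.

How it is judged:
By the outcome, as a careful person would: the job done as asked, in the order asked, and still so for the second after the job is handed in, with the robot touching nothing.
It also fails if it takes over 96 s, if anything falls off the work surface, if the arm or the gripper's body presses on something with over 40 N, if the wrist force passes 120 N, or if a joint passes its speed limit or range.

ROBOT

A 6-joint arm with a two-finger parallel gripper is mounted at the origin on a cart in front of the work surface, level with it; the furniture and walls round the work are solid. World frame = base frame: x ahead of the robot, y to its left, z up, the work surface at z = 0. Lengths are in m, angles in rad, forces in N, time in s.
With the tool pointing down it reaches from about 0.4 to 0.925 m from the base axis. Payload 3.4 kg.
Tool frame: the origin (TCP) lies at the very end of the fingers, on their centre line; the grasp point (between the pads) lies 19 mm behind it; z points along the fingers, y is the line along which they close (so a half turn about z gives the same grasp; the last joint's range is limited). The gripper opens to 85 mm and grips with 20 to 120 N. Pads are 22 mm wide; open, the fingers measure 114 mm over their backs; the gripper's body (76 mm by 85 mm) begins 54 mm behind the grasp point. The pads swing forward as they close: fully open they stand 13 mm farther back than shut.
Start: joints at [1.081, 0.307, 1.506, -0, 1.328, -0.073], TCP at [0.233, 0.526, 0.231] pointing down, gripper open.
Joint ranges: [-3.12, 3.12], [-1.05, 2.28], [0.14, 2.33], [-1.42, 4.57], [0.1, 2.73], [-2.68, 2.68]. Speed limits (rad/s): [2.57, 2.57, 3.14, 3.14, 3.14, 3.14].

INTERFACE

Orientations are given as a unit quaternion [w, x, y, z].
In Python, from bench import get_state, snapshot, calibration, job_done gives the robot as it stands. The module is installed in compiled form; this text tells all that it offers.
- The arm moves only by the tool step_arm, never from a script. Its argument "series" is a list of rows, each an object of numbers: "x", "y", "z": the shift along the world's x, y, z in cm; "spin": the turn about the world's z in rad. In form: [{"x": .., "y": .., "z": .., "spin": ..}, ...]. A call has 1 to 12 rows; each row shifts and turns the commanded pose from where the row before left it; what a row does not reach is not made up. A row lasts 1/8 s, in which the tool goes at most 62.5 mm and 10.7 degrees, less where a joint would pass 70% of its speed; a pose out of reach is approached as far as the arm can. A call with a gripper value outside its range is refused whole. "jaw" is the gripper command: -1 is fully open, 1 is shut, values between are in proportion, set as the call begins (left out, the last holds). The fingers move at their own pace and stop on an object; "newtons" is the grip in N (left out, the last holds). Time passes only in rows, so rows that do not move let the fingers close. It gives the time, the measured TCP pose, the force, the opening and the grip force at its end, in the units of the state.
- get_state(): the state, without advancing time (a new reading comes with each control period).
- snapshot(name): name is "scene" or "top" or "wrist"; returns the picture (420x560x3 uint8, red, green, blue); there is no depth.
- calibration(name): a dict with "fovy" (degrees; the focal length in pixels is half the picture's height over the tangent of half this angle, whatever the lens; pixels are square), "cx", "cy" (the principal point, pixels), "world_from_camera" (4x4, takes a point from camera to world coordinates). Camera axes: x right, y down, z forward; pixel columns grow to the right and rows downward; lengths in m; the calibration is good to about 2 mm. The wrist camera is an equidistant fisheye: a pixel r from the principal point sees the ray r / f radians off the axis. A picture is of the moment at which its call begins: read the wrist's pose just before it. calibration takes no time and is no camera call; for the wrist camera it gives the pose at the moment of the call.
- job_done(): hands the job in; it is judged then, once.
The state is a dict: "t": time; "joint_positions": joint angles; "qvel": joint speeds; "effort": joint torques, N m; "eef_pos": TCP position; "orientation": TCP orientation; "contact_force": force on the tool from outside, world axes, zero at the start; "moment": the same for the moment, N m; "gripper_width": opening from 0.0 (shut) to 1.0 (fully open); "grip_force": force on a finger pad.
Only numpy, scipy, OpenCV 4.12 (cv2) and the standard library are available. Lean on these libraries where they do the work, as an engineer would, in place of code of your own. Each camera call takes 0.05 s, during which the arm holds its last target. There are 200 camera calls.

## Working session

There is one attempt and no reset: what is moved stays moved. The work goes in short steps, Python scripts to look and compute and a tool call to move; the robot and the scene stay as the last step left them, time stands still between calls to the robot, and variables do not carry over. Pictures are saved under pics/ and viewed, at most 14 in all, crops included, and the job is handed in when it is done.

Besides the shell and the picture viewer there is one more tool, called after "Call:" by a JSON object that holds its "op" and its "data". step_arm: Moves the arm, as the interface text tells. Its arguments: {"type":"object","properties":{"series":{"type":"array","items":{"type":"object","properties":{"x":{"type":"number"},"y":{"type":"number"},"z":{"type":"number"},"spin":{"type":"number"}}}},"jaw":{"type":"number"},"newtons":{"type":"number"}},"required":["series"]}

```bash
mkdir -p pics; cat > h.py <<'E'
import numpy as np,cv2
from bench import *
def save(n,f,crop=None,k=1):
    im=snapshot(n)
    np.save('pics/'+f+'.npy',im)
    if crop: a,b,c,d=crop; im=im[b:d,a:c]
    cv2.imwrite('pics/'+f+'.png',cv2.resize(im[:,:,::-1],None,fx=k,fy=k,interpolation=cv2.INTER_CUBIC))
def pt(n,u,v,z,c=None):
    c=c or calibration(n); f=210/np.tan(np.radians(c['fovy'])/2)
    x,y=(u-c['cx']),(v-c['cy'])
    if n=='wrist':
        r=np.hypot(x,y);th=r/f; d=np.array([x/r*np.sin(th),y/r*np.sin(th),np.cos(th)]) if r>0 else np.array([0,0,1.])
    else: d=np.array([x/f,y/f,1])
    M=np.array(c['world_from_camera']); d=M[:3,:3]@d; o=M[:3,3]
    return (o+d*(z-o[2])/d[2]).round(4)
def px(n,P):
    c=calibration(n); f=210/np.tan(np.radians(c['fovy'])/2); M=np.array(c['world_from_camera'])
    q=M[:3,:3].T@(np.array(P)-M[:3,3]); return (c['cx']+f*q[0]/q[2],c['cy']+f*q[1]/q[2])
E
python3 - <<'E'
from h import *
save('top','top1',k=1.42);save('scene','sc1',k=1.42)
for n in('top','scene'):
    c=calibration(n);print(n,c['fovy'],c['cx'],c['cy'],np.round(c['world_from_camera'],3))
print(get_state())
E
```

```text
top 46.67601850257314 273.48988568776394 208.18366766846572 [[-0.003 -0.998  0.057  0.49 ]
 [-1.     0.003  0.    -0.142]
 [-0.    -0.057 -0.998  1.247]
 [ 0.     0.     0.     1.   ]]
scene 47.73893886694885 278.65850350658815 207.7429915857815 [[ 0.525 -0.526  0.669 -0.251]
 [-0.851 -0.316  0.419 -0.646]
 [-0.009 -0.79  -0.613  0.777]
 [ 0.     0.     0.     1.   ]]
{'t': 0.1, 'joint_positions': array([ 1.08050417e+00,  3.07497005e-01,  1.50751242e+00, -1.84438524e-05,
        1.32840542e+00, -7.35046104e-02]), 'qvel': array([ 0.00066493, -0.00256464, -0.00500174,  0.00073142,  0.00078388,
        0.00196558]), 'effort': array([ 1.04328883e-03, -4.58531892e+01, -2.52608925e+01,  3.97195561e-05,
        5.64523929e-03, -4.34523201e-05]), 'eef_pos': array([0.23251687, 0.52522242, 0.23048528]), 'orientation': array([-2.44851691e-04,  2.06886435e-01,  9.78364540e-01, -8.77625412e-04]), 'contact_force': array([-0.30702637,  0.91015259,  0.19666447]), 'moment': array([ 0.03586489,  0.00627438, -0.03345078]), 'grip_force': 0.0, 'gripper_width': 1.0055149878870422}
```

View pics/top1.png

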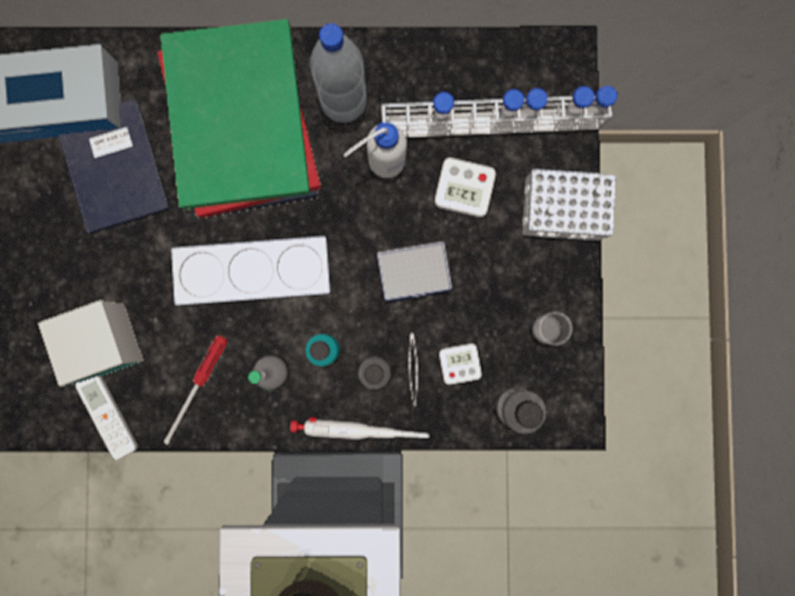

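View pics/sc1.png

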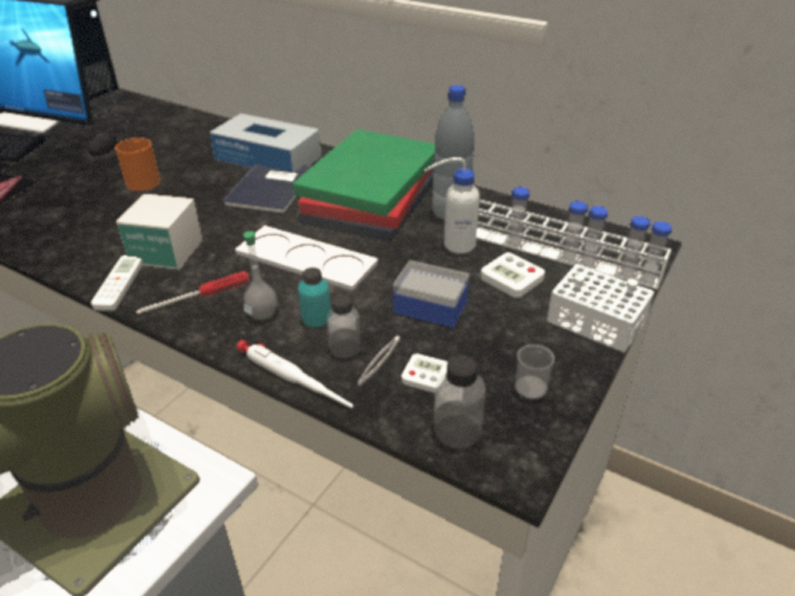

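The top view shows the tray's pockets at about (202,274), (251,271) and (300,267), with the tip box to their right at (414,271). The flask is at (268,374), the small black-capped bottle at (374,373), the small timer at (460,364) and the beaker at (552,329), all in enlarged pixels. I'll zoom in next.

```bash
python3 - <<'E'
from h import *
im=np.load('pics/top1.npy')
def crop(f,a,b,c,d,k):
    cv2.imwrite('pics/'+f+'.png',cv2.resize(im[b:d,a:c,::-1],None,fx=k,fy=k,interpolation=cv2.INTER_CUBIC))
crop('c1',110,155,330,295,3.6); crop('c2',250,210,410,310,5)
k=560/560*1.42
k=im.shape[1]*1.42/im.shape[1]
for n,u,v,z in [('tray',251,271,.012),('p1',202,274,.012),('p3',300,267,.012),('box',414,271,.064),('flask stopper',254,377,.17),('bottlecap',374,373,.105),('timer',460,364,.018),('beaker',552,329,.05)]:
    print(n,pt('top',u/1.42,v/1.42,z))
E
```

```text
tray [0.6059 0.1049 0.012 ]
p1 [0.6007 0.1927 0.012 ]
p3 [0.6129 0.017  0.012 ]
box [ 0.6003 -0.1856  0.064 ]
flask stopper [0.4261 0.0673 0.17  ]
bottlecap [ 0.4283 -0.1175  0.105 ]
timer [ 0.439 -0.268  0.018]
beaker [ 0.5002 -0.4244  0.05  ]
```

View pics/c1.png

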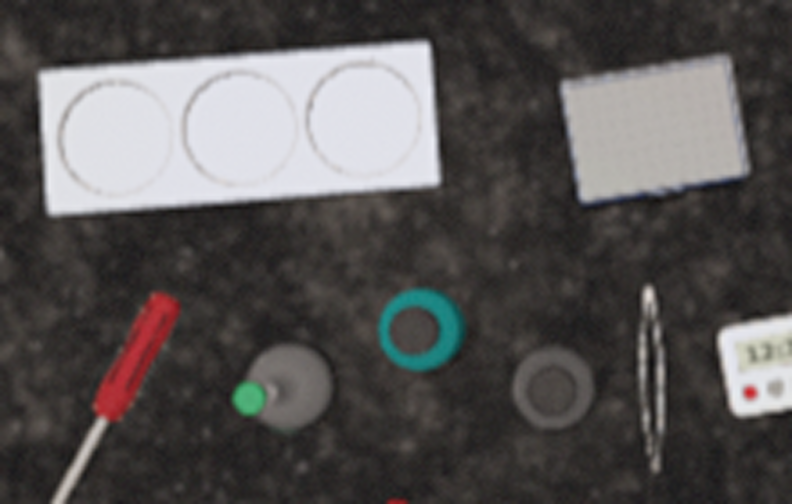

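View pics/c2.png

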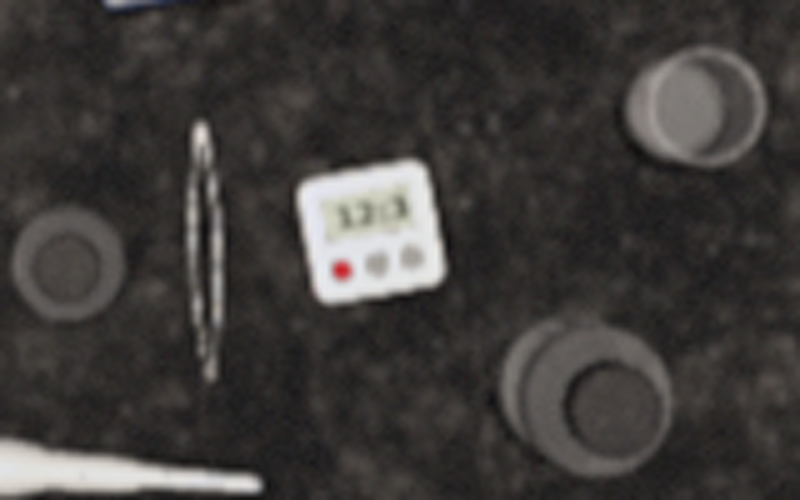

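The crops give the tray corners, lid corners, stopper, bottle cap, timer corners and beaker rim. Next I'll turn them into positions.

```bash
python3 - <<'E'
from h import *
def c1(X,Y,z): return pt('top',110+(X+.5)/3.6-.5,155+(Y+.5)/3.6-.5,z)
def c2(X,Y,z): return pt('top',250+(X+.5)/5-.5,210+(Y+.5)/5-.5,z)
def quad(n,P,f,z):
    P=np.array([f(*p,z)[:2] for p in P]); e=P[1]-P[0]; g=P[3]-P[0]
    print(n,P.mean(0).round(4),'edges',np.linalg.norm(e).round(4),np.linalg.norm(g).round(4),'angle of 1st edge(rad)',np.arctan2(e[1],e[0]).round(3),np.arctan2(*(P[2]-P[3])[::-1]).round(3))
quad('tray',[(40,71),(429,42),(440,185),(49,215)],c1,.012)
quad('box',[(561,82),(729,56),(748,173),(581,203)],c1,.064)
quad('timer',[(298,180),(420,160),(446,282),(322,304)],c2,.014)
for n,p in dict(p1=(117,138),p2=(240,129),p3=(363,120)).items(): print(n,c1(*p,.012))
print('stopper',c1(249,398,.17),'belly',c1(291,388,.04))
print('cap',c1(551,389,.105),c2(67,265,.105),'body',c1(553,388,.06))
print('turq',c1(414,330,.105),c1(421,330,.06))
print('beaker rim',c2(708,106,.07),'base',c2(684,107,.0),c2(650,106,.07),c2(766,106,.07))
print('big cap',c2(613,408,.13),c2(560,390,0))
# scene cross-check
k=1.42
for n,u,v,z in [('cap',343,299,.1),('stopper',250,238,.168),('beakerbase',533,386,0),('timer',425,371,.018),('bigcap',463,365,.13)]:
    print('scene',n,pt('scene',u/k,v/k,z))
E
```

```text
tray [0.6075 0.1064] edges 0.2764 0.1025 angle of 1st edge(rad) -1.498 -1.497
box [ 0.6016 -0.1855] edges 0.1155 0.0834 angle of 1st edge(rad) -1.42 -1.396
timer [ 0.44   -0.2683] edges 0.0625 0.0635 angle of 1st edge(rad) -1.412 -1.398
p1 [0.6007 0.193  0.012 ]
p2 [0.6069 0.1061 0.012 ]
p3 [0.613  0.0191 0.012 ]
stopper [0.4268 0.0674 0.17  ] belly [0.4258 0.0639 0.04  ]
cap [ 0.4282 -0.1159  0.105 ] [ 0.4284 -0.1166  0.105 ] body [ 0.4264 -0.1162  0.06  ]
turq [ 0.4666 -0.0269  0.105 ] [ 0.4657 -0.0271  0.06  ]
beaker rim [ 0.5022 -0.4256  0.07  ] base [ 0.5024 -0.4302  0.    ] [ 0.5023 -0.3976  0.07  ] [ 0.5021 -0.4537  0.07  ]
big cap [ 0.3644 -0.3657  0.13  ] [ 0.3588 -0.3649  0.    ]
scene cap [ 0.4346 -0.1145  0.1   ]
scene stopper [0.4205 0.0593 0.168 ]
scene beakerbase [ 0.508  -0.4266  0.    ]
scene timer [ 0.4324 -0.271   0.018 ]
scene bigcap [ 0.3688 -0.3652  0.13  ]
```

Call:
{"op": "step_arm", "data": {"series": [{"x":4.5,"y":-2,"spin":-0.09},{"x":4.5,"y":-2,"spin":-0.09},{"x":4.5,"y":-2,"spin":-0.09},{"x":4.5,"y":-2,"spin":-0.09},{"x":4.5,"y":-2,"spin":-0.09},{"x":4.5,"y":-2,"spin":-0.09},{"y":-5,"spin":-0.09},{"y":-5,"spin":-0.09},{"y":-5,"spin":-0.09},{"y":-5,"spin":-0.09},{"y":-5,"spin":-0.09},{"y":-5,"spin":-0.09}], "jaw": -1, "newtons": 30}}

```text
$.series[0]: bad value
```

Call:
{"op": "step_arm", "data": {"series": [{"y":-5.3},{"y":-5.3},{"y":-5.3},{"y":-5.3},{"y":-5.3},{"y":-5.3},{"y":-5.3},{"y":-5.3},{"y":-5.3},{"y":-4},{"y":-1.4},{}]}}

```text
$.series[0]: bad value
```

Call:
{"op": "step_arm", "data": {"series": [{"x":4.5,"y":-2,"z":0,"spin":-0.09},{"x":4.5,"y":-2,"z":0,"spin":-0.09},{"x":4.5,"y":-2,"z":0,"spin":-0.09},{"x":4.5,"y":-2,"z":0,"spin":-0.09},{"x":4.5,"y":-2,"z":0,"spin":-0.09},{"x":4.5,"y":-2,"z":0,"spin":-0.09},{"x":0,"y":-5,"z":0,"spin":-0.09},{"x":0,"y":-5,"z":0,"spin":-0.09},{"x":0,"y":-5,"z":0,"spin":-0.09},{"x":0,"y":-5,"z":0,"spin":-0.09},{"x":0,"y":-5,"z":0,"spin":-0.09},{"x":0,"y":-5,"z":0,"spin":-0.09}], "jaw": -1, "newtons": 30}}

```text
t: 1.6
eef_pos: [0.5023, 0.1042, 0.231]
orientation: [-0.0, 0.681, 0.732, -0.0]
contact_force: [0.4, 0.2, 0.5]
gripper_width: 1.0
grip_force: 0.0
```

Call:
{"op": "step_arm", "data": {"series": [{"x":0,"y":-5.3,"z":0,"spin":0},{"x":0,"y":-5.3,"z":0,"spin":0},{"x":0,"y":-5.3,"z":0,"spin":0},{"x":0,"y":-5.3,"z":0,"spin":0},{"x":0,"y":-5.3,"z":0,"spin":0},{"x":0,"y":-5.3,"z":0,"spin":0},{"x":0,"y":-5.3,"z":0,"spin":0},{"x":0,"y":-5.3,"z":0,"spin":0},{"x":0,"y":-5.3,"z":0,"spin":0},{"x":0,"y":-4,"z":0,"spin":0},{"x":0,"y":-1.3,"z":0,"spin":0},{"x":0,"y":0,"z":0,"spin":0}]}}

```text
t: 3.1
eef_pos: [0.5024, -0.4242, 0.2305]
orientation: [-0.001, 0.681, 0.732, 0.0]
contact_force: [0.1, 1.0, 0.0]
gripper_width: 1.004
grip_force: 0.0
```

```bash
python3 - <<'E'
from h import *
print(get_state()['eef_pos']);save('wrist','w1',k=1.2)
c=calibration('wrist');print(c['fovy'],c['cx'],c['cy'],np.round(c['world_from_camera'],3))
E
```

```text
[ 0.50242387 -0.42422726  0.23051732]
65.70646984690485 273.7802045258559 211.19142589305895 [[ 0.997  0.071  0.018  0.499]
 [ 0.073 -0.959 -0.274 -0.353]
 [-0.002  0.274 -0.962  0.374]
 [ 0.     0.     0.     1.   ]]
```

View pics/w1.png

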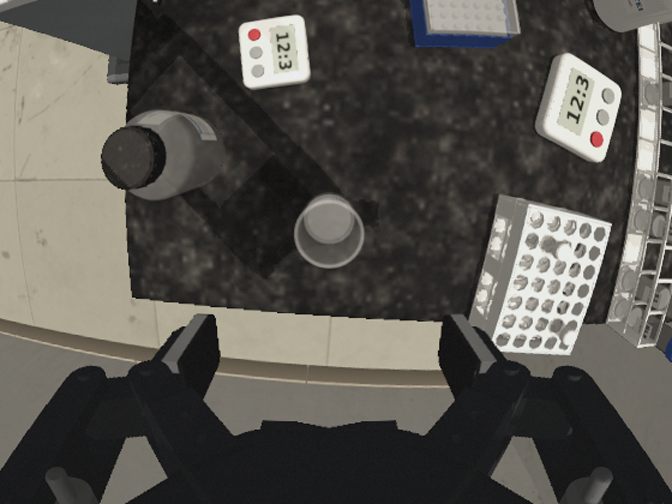

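The wrist view shows the beaker's rim at (329,231) and its base at (329,218), with the small timer at (275,51), all in enlarged pixels.

```bash
python3 - <<'E'
from h import *
g=lambda u,v,z:pt('wrist',u/1.2,v/1.2,z)
print('rim',g(329.5,231,.07),g(295,231,.07),g(364,231,.07),'base',g(329,218,.003),'timer',g(275,51,.017))
print('timer corners',[g(*p,.014)[:2] for p in [(239,23),(304,14),(310,81),(246,89)]])
E
```

```text
rim [ 0.5041 -0.4205  0.07  ] [ 0.4766 -0.4225  0.07  ] [ 0.5316 -0.4184  0.07  ] base [ 0.5038 -0.4226  0.003 ] timer [ 0.4435 -0.2677  0.017 ]
timer corners [array([ 0.4065, -0.2389]), array([ 0.4666, -0.2289]), array([ 0.4772, -0.2945]), array([ 0.4188, -0.3041])]
```

Call:
{"op": "step_arm", "data": {"series": [{"x":0,"y":0,"z":-4,"spin":0},{"x":0,"y":0,"z":-4,"spin":0},{"x":0,"y":0,"z":-4,"spin":0},{"x":0,"y":0,"z":-4,"spin":0},{"x":0,"y":0,"z":-3,"spin":0},{"x":0,"y":0,"z":-1.3,"spin":0},{"x":0,"y":0,"z":0,"spin":0}]}}

```text
t: 4.03
eef_pos: [0.5028, -0.4228, 0.028]
orientation: [-0.001, 0.68, 0.733, 0.0]
contact_force: [0.6, -0.8, 0.4]
gripper_width: 1.002
grip_force: 0.0
```

Call:
{"op": "step_arm", "data": {"series": [{"x":0,"y":0,"z":0,"spin":0},{"x":0,"y":0,"z":0,"spin":0},{"x":0,"y":0,"z":0,"spin":0},{"x":0,"y":0,"z":0,"spin":0},{"x":0,"y":0,"z":0,"spin":0},{"x":0,"y":0,"z":0,"spin":0}], "jaw": 1, "newtons": 30}}

```text
t: 4.78
eef_pos: [0.5037, -0.4251, 0.0302]
orientation: [0.002, 0.681, 0.733, 0.0]
contact_force: [-1.1, 1.0, 7.3]
gripper_width: 0.633
grip_force: 31.3
```

Call:
{"op": "step_arm", "data": {"series": [{"x":0,"y":0,"z":2,"spin":0},{"x":0,"y":0,"z":4,"spin":0},{"x":0,"y":0,"z":5,"spin":0},{"x":0,"y":0,"z":5,"spin":0},{"x":0,"y":2,"z":1,"spin":0},{"x":1,"y":4,"z":0,"spin":0},{"x":1,"y":4,"z":0,"spin":0},{"x":1,"y":4,"z":0,"spin":0},{"x":1,"y":4,"z":0,"spin":0},{"x":1,"y":4,"z":0,"spin":0},{"x":1,"y":4,"z":0,"spin":0},{"x":1,"y":4,"z":0,"spin":0}]}}

```text
t: 6.28
eef_pos: [0.5716, -0.122, 0.1972]
orientation: [-0.001, 0.68, 0.733, -0.0]
contact_force: [0.6, -0.3, -0.5]
gripper_width: 0.636
grip_force: 31.9
```

Call:
{"op": "step_arm", "data": {"series": [{"x":1,"y":4,"z":0,"spin":0},{"x":1,"y":4,"z":0,"spin":0},{"x":1,"y":4,"z":0,"spin":0},{"x":1,"y":2.3,"z":0,"spin":0},{"x":0.1,"y":0,"z":0,"spin":0},{"x":0,"y":0,"z":0,"spin":0},{"x":0,"y":0,"z":0,"spin":0}]}}

```text
t: 7.15
eef_pos: [0.613, 0.0179, 0.1979]
orientation: [-0.0, 0.681, 0.732, -0.0]
contact_force: [-0.6, 0.0, 0.2]
gripper_width: 0.64
grip_force: 31.9
```

```bash
python3 - <<'E'
from h import *
s=get_state();print(s['eef_pos'],s['orientation'],s['gripper_width'],s['grip_force']);save('wrist','w2',k=1.2)
E
```

```text
[0.61304461 0.01787348 0.19793613] [-3.33155630e-04  6.80865775e-01  7.32407982e-01 -4.84034639e-04] 0.6402027224716742 31.881687506684102
```

View pics/w2.png

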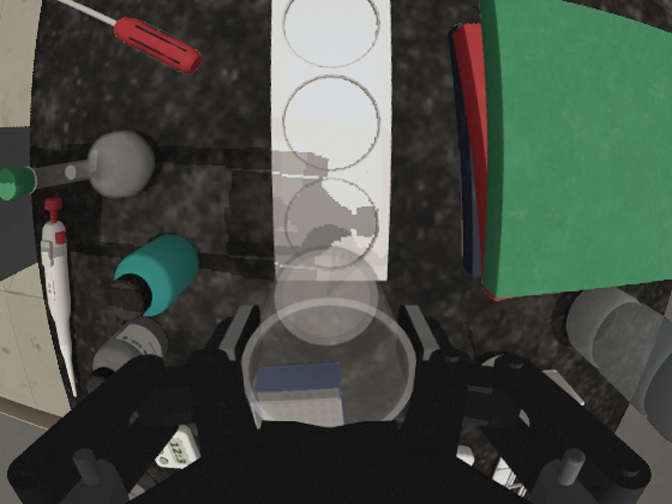

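The held beaker is upright, with its rim at (329,365) and its base at (326,296). The pockets are at (331,122) for the middle and (333,224) for the right.

```bash
python3 - <<'E'
from h import *
g=lambda u,v,z:pt('wrist',u/1.2,v/1.2,z)
print('rim',g(329,367,.238),'base',g(326,296,.169),'base edges',g(274,296,.169),g(378,296,.169),'p2',g(331,122,.012),'p3',g(332.5,224,.012))
print('p3 edges',g(284.5,224,.012),g(379.5,224,.012),g(332.5,177.5,.012),g(332.5,269,.012))
print('flask belly',g(123,163,.035), 'bottle',g(133,350,.05))
E
```

```text
rim [0.6144 0.0227 0.238 ] base [0.6133 0.0182 0.169 ] base edges [0.5884 0.0163 0.169 ] [0.638  0.0199 0.169 ] p2 [0.6098 0.1074 0.012 ] p3 [0.6174 0.0208 0.012 ]
p3 edges [0.5761 0.0179 0.012 ] [0.6579 0.0239 0.012 ] [0.6145 0.0607 0.012 ] [ 0.6205 -0.0198  0.012 ]
flask belly [0.4342 0.0684 0.035 ] bottle [ 0.438  -0.1028  0.05  ]
```

Call:
{"op": "step_arm", "data": {"series": [{"x":0.2,"y":0.15,"z":-3,"spin":0},{"x":0,"y":0,"z":-4,"spin":0},{"x":0,"y":0,"z":-4,"spin":0},{"x":0,"y":0,"z":-3,"spin":0},{"x":0,"y":0,"z":-1.5,"spin":0},{"x":0,"y":0,"z":-0.6,"spin":0},{"x":0,"y":0,"z":-0.2,"spin":0},{"x":0,"y":0,"z":0,"spin":0}]}}

```text
t: 8.2
eef_pos: [0.6167, 0.0202, 0.0363]
orientation: [0.001, 0.68, 0.733, 0.001]
contact_force: [0.6, 0.0, -1.3]
gripper_width: 0.634
grip_force: 31.9
```

Call:
{"op": "step_arm", "data": {"series": [{"x":0,"y":0,"z":-0.1,"spin":0},{"x":0,"y":0,"z":0,"spin":0}]}}

```text
t: 8.45
eef_pos: [0.6166, 0.0203, 0.0353]
orientation: [0.001, 0.68, 0.733, 0.001]
contact_force: [0.5, 0.4, 2.8]
gripper_width: 0.637
grip_force: 32.0
```

Call:
{"op": "step_arm", "data": {"series": [{"x":0,"y":0,"z":0,"spin":0},{"x":0,"y":0,"z":0,"spin":0},{"x":0,"y":0,"z":0,"spin":0},{"x":0,"y":0,"z":0,"spin":0},{"x":0,"y":0,"z":2,"spin":0},{"x":0,"y":0,"z":4,"spin":0},{"x":0,"y":0,"z":5,"spin":0},{"x":0,"y":0,"z":5,"spin":0}], "jaw": -1}}

```text
t: 9.45
eef_pos: [0.6154, 0.0203, 0.1955]
orientation: [-0.0, 0.68, 0.733, -0.0]
contact_force: [0.6, -0.5, -0.1]
gripper_width: 0.997
grip_force: 0.0
```

Call:
{"op": "step_arm", "data": {"series": [{"x":-3,"y":-2.2,"z":0.5,"spin":0},{"x":-4,"y":-3,"z":0.5,"spin":0},{"x":-4,"y":-3,"z":0.5,"spin":0},{"x":-4,"y":-3,"z":0,"spin":0},{"x":-2.5,"y":-1.8,"z":0,"spin":0},{"x":-1,"y":-0.6,"z":0,"spin":0},{"x":0,"y":0,"z":0,"spin":0},{"x":0,"y":0,"z":0,"spin":0}]}}

```text
t: 10.45
eef_pos: [0.4321, -0.1154, 0.2094]
orientation: [0.0, 0.68, 0.733, 0.0]
contact_force: [0.8, -0.5, 0.5]
gripper_width: 1.002
grip_force: 0.0
```

```bash
python3 - <<'E'
from h import *
print(get_state()['eef_pos']);save('wrist','w3',k=1.2)
E
```

```text
[ 0.43209374 -0.11543361  0.2094497 ]
```

View pics/w3.png

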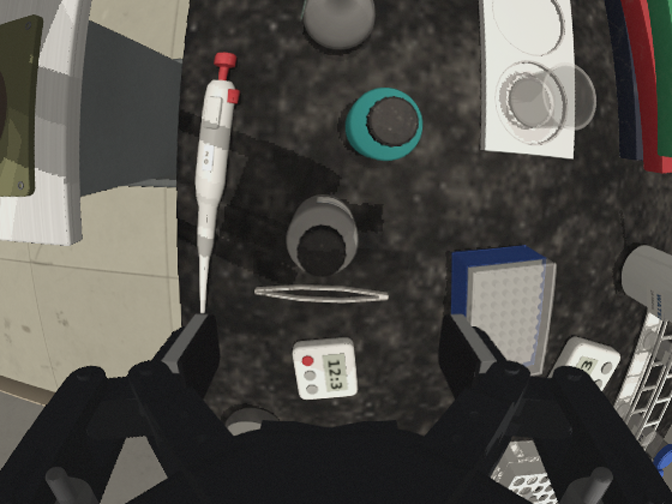

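The bottle's cap is at (322,251), and its base is just above that. The beaker is in the right pocket, with its base at (529,100) and the pocket at (530,103).

```bash
python3 - <<'E'
from h import *
g=lambda u,v,z:pt('wrist',u/1.2,v/1.2,z)
print('cap',g(322,251,.105),g(298,251,.105),g(346,251,.105),'body edge mid',g(321.5,235,.07),'beaker base',g(529,100,.006),'pocket',g(530.5,103,.012))
print('flask belly',g(339,18,.035),'timer',g(325,369,.018))
E
```

```text
cap [ 0.4289 -0.1141  0.105 ] [ 0.4132 -0.1153  0.105 ] [ 0.4447 -0.1129  0.105 ] body edge mid [ 0.4278 -0.1116  0.07  ] beaker base [0.6144 0.0219 0.006 ] pocket [0.6131 0.0182 0.012 ]
flask belly [0.4286 0.0621 0.035 ] timer [ 0.4406 -0.2612  0.018 ]
```

Call:
{"op": "step_arm", "data": {"series": [{"x":-0.3,"y":0,"z":-3,"spin":0},{"x":0,"y":0,"z":-4,"spin":0},{"x":0,"y":0,"z":-4,"spin":0},{"x":0,"y":0,"z":-3,"spin":0},{"x":0,"y":0,"z":-2,"spin":0},{"x":0,"y":0,"z":-0.7,"spin":0},{"x":0,"y":0,"z":0,"spin":0}]}}

```text
t: 11.38
eef_pos: [0.4283, -0.1155, 0.042]
orientation: [-0.0, 0.68, 0.733, -0.0]
contact_force: [-0.4, 0.5, -0.6]
gripper_width: 0.998
grip_force: 0.0
```

Call:
{"op": "step_arm", "data": {"series": [{"x":0,"y":0,"z":0,"spin":0},{"x":0,"y":0,"z":0,"spin":0},{"x":0,"y":0,"z":0,"spin":0},{"x":0,"y":0,"z":0,"spin":0},{"x":0,"y":0,"z":0,"spin":0},{"x":0,"y":0,"z":0,"spin":0}], "jaw": 1, "newtons": 40}}

```text
t: 12.12
eef_pos: [0.4283, -0.116, 0.0433]
orientation: [0.001, 0.681, 0.733, 0.0]
contact_force: [-0.9, -0.1, 6.6]
gripper_width: 0.619
grip_force: 41.1
```

Call:
{"op": "step_arm", "data": {"series": [{"x":0,"y":0,"z":2,"spin":0},{"x":0,"y":0,"z":4,"spin":0},{"x":0,"y":0,"z":5,"spin":0},{"x":2,"y":0,"z":3.5,"spin":0},{"x":4,"y":1,"z":0,"spin":0},{"x":4,"y":2,"z":0,"spin":0},{"x":4,"y":4,"z":0,"spin":0},{"x":3.4,"y":4,"z":0,"spin":0},{"x":0,"y":4,"z":0,"spin":0},{"x":0,"y":4,"z":0,"spin":0},{"x":0,"y":4,"z":0,"spin":0},{"x":0,"y":4,"z":0,"spin":0}]}}

```text
t: 13.62
eef_pos: [0.6013, 0.1554, 0.1871]
orientation: [-0.0, 0.681, 0.733, -0.0]
contact_force: [0.2, -0.2, -1.5]
gripper_width: 0.619
grip_force: 43.0
```

Call:
{"op": "step_arm", "data": {"series": [{"x":0,"y":3,"z":0,"spin":0},{"x":0,"y":1,"z":0,"spin":0},{"x":0,"y":0,"z":0,"spin":0},{"x":0,"y":0,"z":0,"spin":0}]}}

```text
t: 14.12
eef_pos: [0.6017, 0.193, 0.1872]
orientation: [0.0, 0.681, 0.732, -0.0]
contact_force: [-0.1, -0.3, -1.9]
gripper_width: 0.617
grip_force: 43.0
```

```bash
python3 - <<'E'
from h import *
s=get_state();print(s['eef_pos'],s['gripper_width'],s['grip_force']);save('wrist','w4',k=1.2)
E
```

```text
[0.60169109 0.192997   0.18720048] 0.616613513941987 42.952989495552174
```

View pics/w4.png

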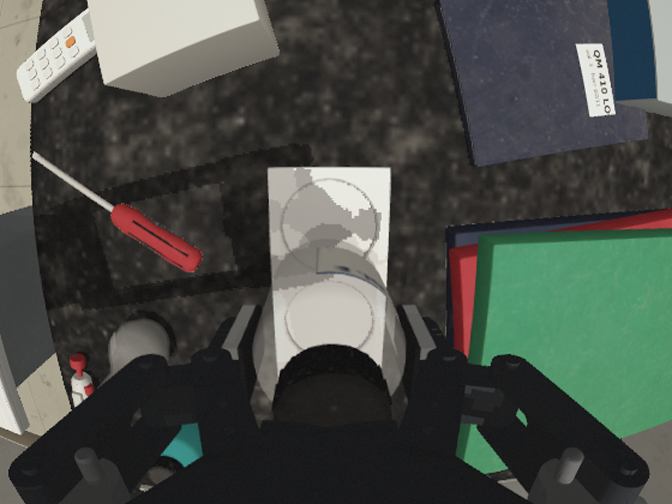

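The bottle is held upright. The left pocket's rim is centred at about (329,222), and the cap at (332,390).

```bash
python3 - <<'E'
from h import *
g=lambda u,v,z:pt('wrist',u/1.2,v/1.2,z)
print('p1',g(329,222,.012),g(280,222,.012),g(378,222,.012),'top edge',g(329,178.5,.012),'tray corners',g(268,168,.012),g(390,168,.012),'bottle base',g(329,274,.145))
E
```

```text
p1 [0.6028 0.1995 0.012 ] [0.562  0.1967 0.012 ] [0.6436 0.2026 0.012 ] top edge [0.6002 0.2356 0.012 ] tray corners [0.5498 0.2412 0.012 ] [0.6492 0.2484 0.012 ] bottle base [0.6028 0.1999 0.145 ]
```

Call:
{"op": "step_arm", "data": {"series": [{"x":0,"y":0.1,"z":-2,"spin":0},{"x":0,"y":0,"z":-4,"spin":0},{"x":0,"y":0,"z":-4,"spin":0},{"x":0,"y":0,"z":-2.5,"spin":0},{"x":0,"y":0,"z":-0.8,"spin":0},{"x":0,"y":0,"z":-0.4,"spin":0},{"x":0,"y":0,"z":-0.2,"spin":0},{"x":0,"y":0,"z":0,"spin":0}]}}

```text
t: 15.18
eef_pos: [0.6025, 0.1954, 0.0493]
orientation: [0.001, 0.68, 0.733, 0.001]
contact_force: [0.3, 0.6, -1.1]
gripper_width: 0.616
grip_force: 42.9
```

Call:
{"op": "step_arm", "data": {"series": [{"x":0,"y":0,"z":-0.15,"spin":0},{"x":0,"y":0,"z":0,"spin":0}]}}

```text
t: 15.42
eef_pos: [0.6026, 0.1956, 0.0484]
orientation: [0.001, 0.68, 0.733, 0.001]
contact_force: [-1.2, 0.3, 5.3]
gripper_width: 0.616
grip_force: 43.5
```

Call:
{"op": "step_arm", "data": {"series": [{"x":0,"y":0,"z":0,"spin":0},{"x":0,"y":0,"z":0,"spin":0},{"x":0,"y":0,"z":0,"spin":0},{"x":0,"y":0,"z":0,"spin":0},{"x":0,"y":0,"z":2,"spin":0},{"x":0,"y":0,"z":4,"spin":0},{"x":0,"y":0,"z":5,"spin":0},{"x":0,"y":0,"z":5,"spin":0},{"x":0,"y":0,"z":3.5,"spin":0},{"x":0,"y":0,"z":0,"spin":0}], "jaw": -1, "newtons": 30}}

```text
t: 16.68
eef_pos: [0.604, 0.1958, 0.2457]
orientation: [0.002, 0.68, 0.733, 0.003]
contact_force: [0.7, -0.3, 0.6]
gripper_width: 1.001
grip_force: 0.0
```

Call:
{"op": "step_arm", "data": {"series": [{"x":-2,"y":-1.5,"z":0,"spin":0},{"x":-4,"y":-3,"z":0,"spin":0},{"x":-4,"y":-3,"z":0,"spin":0},{"x":-4,"y":-3,"z":0,"spin":0},{"x":-2.5,"y":-2,"z":0,"spin":0},{"x":-1.1,"y":-0.5,"z":0,"spin":0},{"x":0,"y":0,"z":0,"spin":0},{"x":0,"y":0,"z":0,"spin":0}]}}

```text
t: 17.68
eef_pos: [0.4271, 0.0658, 0.2417]
orientation: [0.0, 0.68, 0.733, 0.0]
contact_force: [1.0, 0.3, -0.1]
gripper_width: 1.003
grip_force: 0.0
```

```bash
python3 - <<'E'
from h import *
print(get_state()['eef_pos']);save('wrist','w5',k=1.2);save('top','t5')
E
```

```text
[0.42712251 0.06583341 0.24172435]
```

View pics/w5.png

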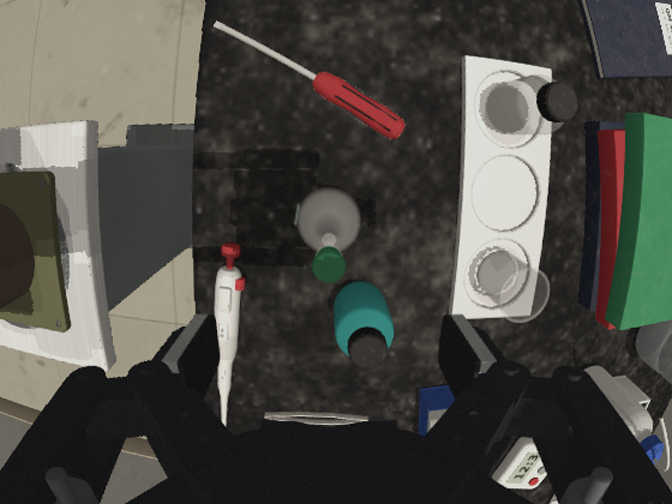

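The flask's stopper is at (329,265) and its belly at (329,219). The bottle stands in the left pocket and the beaker in the right one. The middle pocket is at (504,193).

```bash
python3 - <<'E'
from h import *
g=lambda u,v,z:pt('wrist',u/1.2,v/1.2,z)
print('stopper',g(329,265,.17),'belly',g(329,219,.04),'pocket mid',g(504,193,.012),'p1',g(506,107,.012),'p3',g(495,273,.012),'bottle base',g(505,108,.006),'cap',g(558,101,.11),'beaker base',g(497,273,.006))
E
```

```text
stopper [0.4284 0.0682 0.17  ] belly [0.4283 0.07   0.04  ] pocket mid [0.6055 0.1075 0.012 ] p1 [0.5972 0.1956 0.012 ] p3 [0.6109 0.0213 0.012 ] bottle base [0.5989 0.1953 0.006 ] cap [0.5977 0.1942 0.11  ] beaker base [0.6164 0.0196 0.006 ]
```

Call:
{"op": "step_arm", "data": {"series": [{"x":0.1,"y":0.15,"z":-2,"spin":0},{"x":0,"y":0,"z":-3.5,"spin":0},{"x":0,"y":0,"z":-3.5,"spin":0},{"x":0,"y":0,"z":-2.7,"spin":0},{"x":0,"y":0,"z":-1.2,"spin":0},{"x":0,"y":0,"z":0,"spin":0},{"x":0,"y":0,"z":0,"spin":0}]}}

```text
t: 18.65
eef_pos: [0.4279, 0.0669, 0.1136]
orientation: [0.001, 0.68, 0.733, 0.001]
contact_force: [0.2, 0.0, 0.3]
gripper_width: 0.999
grip_force: 0.0
```

Call:
{"op": "step_arm", "data": {"series": [{"x":0,"y":0,"z":0,"spin":0},{"x":0,"y":0,"z":0,"spin":0},{"x":0,"y":0,"z":0,"spin":0},{"x":0,"y":0,"z":0,"spin":0},{"x":0,"y":0,"z":0,"spin":0},{"x":0,"y":0,"z":0,"spin":0},{"x":0,"y":0,"z":0,"spin":0},{"x":0,"y":0,"z":0,"spin":0}], "jaw": 1, "newtons": 35}}

```text
t: 19.65
eef_pos: [0.4271, 0.0668, 0.1131]
orientation: [0.0, 0.68, 0.733, 0.0]
contact_force: [-0.4, -0.1, 5.3]
gripper_width: 0.185
grip_force: 34.5
```

Call:
{"op": "step_arm", "data": {"series": [{"x":0,"y":0,"z":1.5,"spin":0},{"x":0,"y":0,"z":3,"spin":0},{"x":0,"y":0,"z":4,"spin":0},{"x":0,"y":0,"z":3,"spin":0},{"x":1.5,"y":0.4,"z":0.5,"spin":0},{"x":3,"y":0.7,"z":0,"spin":0},{"x":3.5,"y":0.7,"z":0,"spin":0},{"x":3.5,"y":0.7,"z":0,"spin":0},{"x":3.5,"y":0.7,"z":0,"spin":0},{"x":2,"y":0.5,"z":0,"spin":0},{"x":0.9,"y":0.3,"z":0,"spin":0},{"x":0,"y":0,"z":0,"spin":0}]}}

```text
t: 21.15
eef_pos: [0.6056, 0.107, 0.2311]
orientation: [-0.001, 0.68, 0.733, -0.001]
contact_force: [-0.2, -0.2, -1.1]
gripper_width: 0.189
grip_force: 34.3
```

```bash
python3 - <<'E'
from h import *
s=get_state();print(s['eef_pos'],s['gripper_width'],s['grip_force']);save('wrist','w6',k=1.2)
E
```

```text
[0.60559062 0.10695338 0.23105349] 0.1888513769508133 34.34772523585707
```

View pics/w6.png

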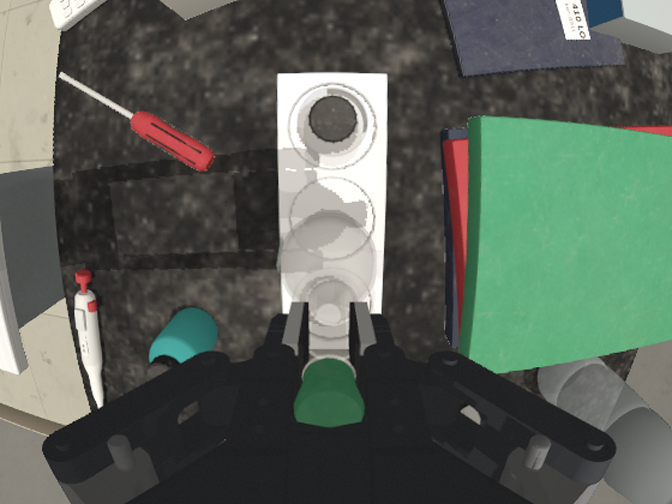

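The flask hangs upright, with its belly at about (328,259) and the middle pocket at about (333,220). The bottle stands in the left pocket.

```bash
python3 - <<'E'
from h import *
g=lambda u,v,z:pt('wrist',u/1.2,v/1.2,z)
print('belly',g(328,259,.153),'pocket mid',g(333,219.5,.012),'left p',g(332.5,127,.012),'cap',g(333,119,.11))
E
```

```text
belly [0.6054 0.1106 0.153 ] pocket mid [0.6097 0.1072 0.012 ] left p [0.6027 0.1937 0.012 ] cap [0.6023 0.1947 0.11  ]
```

Call:
{"op": "step_arm", "data": {"series": [{"x":0.2,"y":0,"z":-2,"spin":0},{"x":0,"y":0,"z":-3,"spin":0},{"x":0,"y":0,"z":-3,"spin":0},{"x":0,"y":0,"z":-1.8,"spin":0},{"x":0,"y":0,"z":-0.8,"spin":0},{"x":0,"y":0,"z":-0.5,"spin":0},{"x":0,"y":0,"z":0,"spin":0}]}}

```text
t: 22.08
eef_pos: [0.6079, 0.1068, 0.1222]
orientation: [0.0, 0.68, 0.733, 0.0]
contact_force: [0.3, -0.7, -1.5]
gripper_width: 0.189
grip_force: 34.3
```

Call:
{"op": "step_arm", "data": {"series": [{"x":0,"y":0,"z":-0.15,"spin":0},{"x":0,"y":0,"z":0,"spin":0}]}}

```text
t: 22.32
eef_pos: [0.6081, 0.1068, 0.1208]
orientation: [0.0, 0.68, 0.733, 0.0]
contact_force: [0.2, 0.2, -1.6]
gripper_width: 0.19
grip_force: 34.3
```

Call:
{"op": "step_arm", "data": {"series": [{"x":0,"y":0,"z":-0.15,"spin":0},{"x":0,"y":0,"z":0,"spin":0}]}}

```text
t: 22.58
eef_pos: [0.6077, 0.1068, 0.1188]
orientation: [-0.0, 0.68, 0.733, -0.0]
contact_force: [-0.4, -0.4, -0.9]
gripper_width: 0.189
grip_force: 34.3
```

Call:
{"op": "step_arm", "data": {"series": [{"x":0,"y":0,"z":-0.1,"spin":0},{"x":0,"y":0,"z":0,"spin":0}]}}

```text
t: 22.82
eef_pos: [0.6079, 0.1068, 0.1181]
orientation: [0.0, 0.68, 0.733, 0.0]
contact_force: [-0.0, 0.6, 2.7]
gripper_width: 0.191
grip_force: 34.6
```

Call:
{"op": "step_arm", "data": {"series": [{"x":0,"y":0,"z":0,"spin":0},{"x":0,"y":0,"z":0,"spin":0},{"x":0,"y":0,"z":0,"spin":0},{"x":0,"y":0,"z":0,"spin":0},{"x":0,"y":0,"z":0,"spin":0},{"x":0,"y":0,"z":0,"spin":0},{"x":0,"y":0,"z":2,"spin":0},{"x":0,"y":0,"z":4,"spin":0},{"x":0,"y":0,"z":4,"spin":0},{"x":0,"y":0,"z":1,"spin":0}], "jaw": -1}}

```text
t: 24.08
eef_pos: [0.6096, 0.107, 0.2311]
orientation: [0.002, 0.68, 0.733, 0.002]
contact_force: [-0.5, 0.1, -0.6]
gripper_width: 1.0
grip_force: 0.0
```

Call:
{"op": "step_arm", "data": {"series": [{"x":0,"y":-2,"z":0,"spin":0.03},{"x":-1,"y":-4,"z":0,"spin":0.03},{"x":-1.7,"y":-4,"z":0,"spin":0.03},{"x":-2,"y":-4,"z":0,"spin":0},{"x":-2,"y":-4,"z":0,"spin":0},{"x":-2,"y":-4,"z":0,"spin":0},{"x":-2,"y":-4,"z":0,"spin":0},{"x":-2,"y":-4,"z":0,"spin":0},{"x":-2,"y":-4,"z":0,"spin":0},{"x":-2,"y":-3,"z":0,"spin":0},{"x":0,"y":-0.4,"z":0,"spin":0},{"x":0,"y":0,"z":0,"spin":0}]}}

```text
t: 25.58
eef_pos: [0.4407, -0.2669, 0.2271]
orientation: [-0.001, 0.647, 0.762, 0.0]
contact_force: [-0.5, -0.2, 0.7]
gripper_width: 1.006
grip_force: 0.0
```

```bash
python3 - <<'E'
from h import *
s=get_state();print(s['eef_pos'],s['orientation']);save('wrist','w7',k=1.2)
E
```

```text
[ 0.44069899 -0.2669069   0.22710082] [-6.44469198e-04  6.47185833e-01  7.62331945e-01  2.96212666e-04]
```

View pics/w7.png

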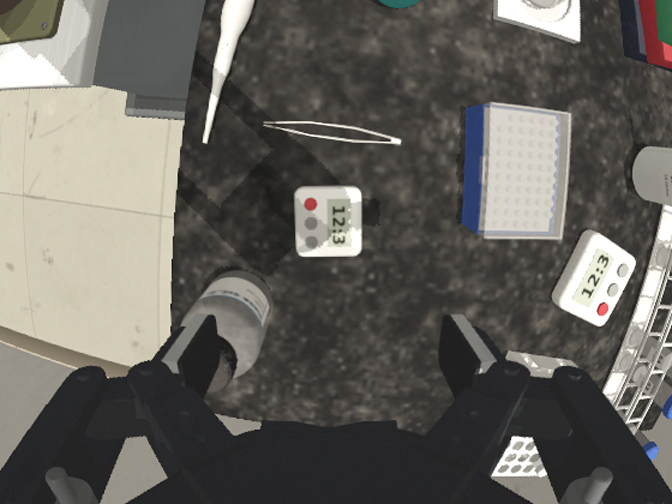

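The timer is square to the gripper, with corners at (294,187), (360,187), (362,256) and (297,257). The lid's corners are at about (485,103), (571,112), (566,239) and (479,232).

```bash
python3 - <<'E'
from h import *
g=lambda u,v,z:pt('wrist',u/1.2,v/1.2,z)
T=[g(*p,.014) for p in [(294,187),(360,187),(362,256),(297,257)]];print(np.round(T,4),np.mean(T,0))
L=[g(*p,.064) for p in [(485,103),(571,112),(566,239),(479,232)]];print(np.round(L,4),np.mean(L,0))
E
```

```text
[[ 0.4056 -0.2399  0.014 ]
 [ 0.4653 -0.2301  0.014 ]
 [ 0.479  -0.2945  0.014 ]
 [ 0.418  -0.3056  0.014 ]] [ 0.441975 -0.267525  0.014   ]
[[ 0.5495 -0.1371  0.064 ]
 [ 0.6346 -0.1203  0.064 ]
 [ 0.6587 -0.2337  0.064 ]
 [ 0.5673 -0.2437  0.064 ]] [ 0.602525 -0.1837    0.064   ]
```

Call:
{"op": "step_arm", "data": {"series": [{"x":0.1,"y":-0.05,"z":-4,"spin":0},{"x":0,"y":0,"z":-5,"spin":0},{"x":0,"y":0,"z":-5,"spin":0},{"x":0,"y":0,"z":-4,"spin":0},{"x":0,"y":0,"z":-2.5,"spin":0},{"x":0,"y":0,"z":-1.2,"spin":0},{"x":0,"y":0,"z":-0.4,"spin":0},{"x":0,"y":0,"z":-0.3,"spin":0},{"x":0,"y":0,"z":0,"spin":0}]}}

```text
t: 26.75
eef_pos: [0.4424, -0.268, 0.0045]
orientation: [0.001, 0.647, 0.763, 0.0]
contact_force: [-0.1, -0.4, 0.1]
gripper_width: 0.996
grip_force: 0.0
```

Call:
{"op": "step_arm", "data": {"series": [{"x":0,"y":0,"z":0,"spin":0},{"x":0,"y":0,"z":0,"spin":0},{"x":0,"y":0,"z":0,"spin":0},{"x":0,"y":0,"z":0,"spin":0},{"x":0,"y":0,"z":0,"spin":0},{"x":0,"y":0,"z":0,"spin":0}], "jaw": 1, "newtons": 40}}

```text
t: 27.5
eef_pos: [0.4421, -0.2681, 0.0048]
orientation: [0.001, 0.647, 0.763, 0.0]
contact_force: [0.1, 0.6, 4.4]
gripper_width: 0.712
grip_force: 42.5
```

Call:
{"op": "step_arm", "data": {"series": [{"x":0,"y":0,"z":2,"spin":0},{"x":0,"y":0,"z":4,"spin":0},{"x":0,"y":0,"z":4,"spin":0},{"x":1,"y":0.5,"z":2,"spin":0},{"x":3,"y":1.5,"z":0,"spin":0},{"x":4,"y":2.1,"z":0,"spin":0},{"x":4,"y":2.1,"z":0,"spin":0},{"x":3,"y":1.5,"z":0,"spin":0},{"x":1,"y":0.6,"z":0,"spin":0},{"x":0,"y":0,"z":0,"spin":0},{"x":0,"y":0,"z":0,"spin":0}]}}

```text
t: 28.88
eef_pos: [0.6002, -0.1852, 0.1236]
orientation: [-0.001, 0.647, 0.762, -0.001]
contact_force: [0.9, 0.3, -0.9]
gripper_width: 0.708
grip_force: 44.2
```

```bash
python3 - <<'E'
from h import *
s=get_state();print(s['eef_pos'],s['gripper_width'],s['grip_force']);save('wrist','w8',k=1.2)
E
```

```text
[ 0.6002125  -0.18518921  0.12361446] 0.7082457123073571 44.235373735427856
```

View pics/w8.png

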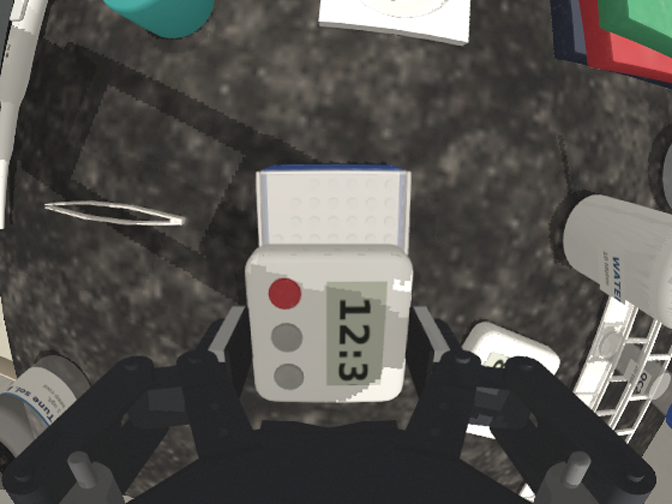

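The timer is held level, with its top centred at about (330,323). The far edge of the lid runs from (257,171) to (411,171).

```bash
python3 - <<'E'
from h import *
g=lambda u,v,z:pt('wrist',u/1.2,v/1.2,z)
a,b=g(257,171,.064),g(411,171,.064)
d=(b-a)/np.linalg.norm(b-a); m=(a+b)/2
print(a,b,np.linalg.norm(b-a),'centre',m+.058*np.array([d[1],-d[0],0]))
T=[g(*p,.133) for p in [(246,247),(410,247),(407,398),(253,400)]];print(np.round(T,3),np.mean(T,0))
E
```

```text
[ 0.5554 -0.1346  0.064 ] [ 0.6348 -0.1214  0.064 ] 0.08048975090034759 centre [ 0.60461177 -0.18521474  0.064     ]
[[ 0.567 -0.156  0.133]
 [ 0.625 -0.146  0.133]
 [ 0.64  -0.211  0.133]
 [ 0.575 -0.223  0.133]] [ 0.601625 -0.183875  0.133   ]
```

Call:
{"op": "step_arm", "data": {"series": [{"x":0.25,"y":0,"z":-1.5,"spin":0},{"x":0,"y":0,"z":-2,"spin":0},{"x":0,"y":0,"z":-1.2,"spin":0},{"x":0,"y":0,"z":-0.5,"spin":0},{"x":0,"y":0,"z":-0.1,"spin":0},{"x":0,"y":0,"z":0,"spin":0}]}}

```text
t: 29.68
eef_pos: [0.6047, -0.1849, 0.0712]
orientation: [0.0, 0.647, 0.763, 0.0]
contact_force: [0.7, -0.4, -0.3]
gripper_width: 0.709
grip_force: 44.2
```

Call:
{"op": "step_arm", "data": {"series": [{"x":0,"y":0,"z":-0.1,"spin":0},{"x":0,"y":0,"z":0,"spin":0}]}}

```text
t: 29.92
eef_pos: [0.6045, -0.1848, 0.0702]
orientation: [0.0, 0.647, 0.763, 0.0]
contact_force: [-0.4, -0.8, -1.3]
gripper_width: 0.707
grip_force: 44.2
```

Call:
{"op": "step_arm", "data": {"series": [{"x":0,"y":0,"z":-0.15,"spin":0},{"x":0,"y":0,"z":0,"spin":0}]}}

```text
t: 30.18
eef_pos: [0.6046, -0.1848, 0.0689]
orientation: [0.0, 0.647, 0.763, 0.0]
contact_force: [-0.6, -0.0, 2.8]
gripper_width: 0.703
grip_force: 44.6
```

Contact. I'll release, lift, and move clear of the view.

Call:
{"op": "step_arm", "data": {"series": [{"x":0,"y":0,"z":0,"spin":0},{"x":0,"y":0,"z":0,"spin":0},{"x":0,"y":0,"z":0,"spin":0},{"x":0,"y":0,"z":0,"spin":0},{"x":0,"y":0,"z":2,"spin":0},{"x":0,"y":0,"z":4,"spin":0},{"x":0,"y":0,"z":5,"spin":0},{"x":0,"y":0,"z":5,"spin":0},{"x":-3,"y":-4,"z":0,"spin":0},{"x":-4,"y":-5,"z":0,"spin":0},{"x":-3,"y":-5,"z":0,"spin":0},{"x":-2,"y":-5,"z":0,"spin":0}], "jaw": -1}}

```text
t: 31.68
eef_pos: [0.4837, -0.3746, 0.2286]
orientation: [-0.0, 0.647, 0.763, -0.0]
contact_force: [0.6, -0.8, 0.2]
gripper_width: 1.002
grip_force: 0.0
```

Call:
{"op": "step_arm", "data": {"series": [{"x":0,"y":-5,"z":0,"spin":0},{"x":0,"y":-4,"z":0,"spin":0},{"x":0,"y":0,"z":0,"spin":0},{"x":0,"y":0,"z":0,"spin":0}]}}

```text
t: 32.17
eef_pos: [0.4849, -0.4629, 0.2278]
orientation: [-0.001, 0.647, 0.763, 0.0]
contact_force: [0.1, 1.1, -0.4]
gripper_width: 1.004
grip_force: 0.0
```

```bash
python3 - <<'E'
from h import *
save('top','t9',(100,140,340,310),3.3)
E
```

```text
(no output)
```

View pics/t9.png

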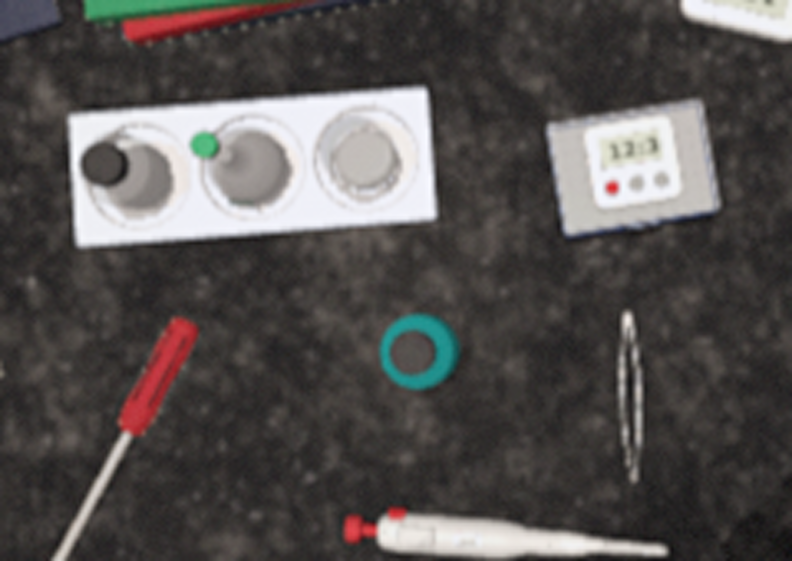

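All three vessels stand in their pockets: cap at (104,164), stopper at (204,146), beaker base at (364,160). The timer's centre, about (633,161), is close to the middle of the lid. I'll check these numerically.

```bash
python3 - <<'E'
from h import *
g=lambda u,v,z:pt('top',100+(u+.5)/3.3-.5,140+(v+.5)/3.3-.5,z)
print('cap',g(104,164,.11),'stopper',g(204.5,145.5,.175),'beaker base',g(363,157,.006))
print('p',g(138,176,.012),g(252,168,.012),g(366,158,.012))
print('timer',np.mean([g(*p,.078) for p in [(585,130),(672,115),(683,196),(597,210)]],0),'lid',np.mean([g(*p,.064) for p in [(548,124),(702,100),(719,211),(566,236)]],0))
E
```

```text
cap [0.6005 0.1923 0.11  ] stopper [0.6065 0.106  0.175 ] beaker base [0.6155 0.0219 0.006 ]
p [0.6007 0.1947 0.012 ] [0.6066 0.1068 0.012 ] [0.6141 0.0188 0.012 ]
timer [ 0.603575 -0.185825  0.078   ] lid [ 0.601275 -0.18595   0.064   ]
```

All within about 3 mm, and upright.

```bash
python3 -c "
from bench import *
print(job_done())"
```

```text
the job is handed in; nothing more can be done
None
```

I've handed the job in at about 32 s: beaker, bottle and flask stand upright in their pockets and the timer lies face up on the tip box lid, each within about 3 mm of centre in the last top picture; the call gave no verdict.

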